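# Sort the blue mosaic pebbles through the tray's gate

### The arm

A 6-joint arm with a two-finger parallel gripper is mounted at the origin on the work surface. World frame = base frame: x ahead of the robot, y to its left, z up, the work surface at z = 0. Lengths are in m, angles in rad, forces in N, time in s.
With the tool pointing down it reaches from about 0.4 to 0.925 m from the base axis. Payload 3.4 kg.
Tool frame: the origin (TCP) lies midway between the tips of the shut fingers; the grasp point (between the pads) lies 19 mm behind it; z points along the fingers, y is the line along which they close (so a half turn about z gives the same grasp; the last joint's range is limited). The gripper opens to 85 mm and grips with 20 to 120 N. Pads are 22 mm wide; open, the fingers measure 114 mm over their backs; the gripper's body (76 mm by 85 mm) begins 54 mm behind the grasp point. The pads swing forward as they close: fully open they stand 13 mm farther back than shut.
Start: joints at [1.032, 0.307, 1.506, -0, 1.328, -0.073], TCP at [0.258, 0.514, 0.206] pointing down, gripper open.
Joint ranges: [-3.12, 3.12], [-1.05, 2.28], [0.14, 2.33], [-1.42, 4.57], [0.1, 2.73], [-2.68, 2.68]. Speed limits (rad/s): [2.57, 2.57, 3.14, 3.14, 3.14, 3.14].

### API

Orientations are given as a unit quaternion [x, y, z, w].
In Python, from plant import env gives the robot as it stands.
- The arm moves only by the shell command python3 -m creep 'ROWS' [FORCE]. ROWS is text: rows parted by semicolons, each of 5 numbers parted by spaces: the closure, from -1 (fully open) to 1 (shut), so that 0 is half open, then the shift along the tool's x, y, z as a fraction of full scale, then the turn about the tool's z as a fraction of full scale. In form: claw x y z twist; .... A call has 1 to 20 rows; each row is the pose to reach, as a shift and turn from the pose commanded when the call began, along the tool's axes at that moment, turning the shorter way round; what a row does not reach only later rows make up. Full scale, the value 1, is 300 mm for a shift and pi rad for a turn. A row lasts 1/12 s, in which the tool goes at most 41.7 mm and 7.16 degrees, less where a joint would pass 70% of its speed; a pose out of reach is approached as far as the arm can. A call with a number of a shift or a turn outside -1 to 1 is refused whole. A call with a gripper value outside its range is refused whole. The fingers move at their own pace and stop on an object; FORCE is the grip in N (left out, the last holds). Time passes only in rows, so rows that repeat a pose let the fingers close. It gives the time, the measured TCP pose, the force, the opening and the grip force at its end, in the units of the state.
- env.read_state(): the state, without advancing time (a new reading comes with each control period).
- env.camera(name): name is "scene" or "top"; returns a dict with "image" (384x512x3 uint8, red, green, blue), "z_map" (384x512 float32, m along the optical axis (not along the pixel's ray), 0 where there is no reading), "intrinsics" (3x3 intrinsics, pixels), "k1" (the pictures are not rectified: a ray, as slopes to the right and down, at radius r is drawn at 1 + k1 r^2 times it, then the intrinsics apply), "R" (3x3) and "t" (3): a world point X has camera coordinates R X + t. Camera axes: x right, y down, z forward; pixel columns grow to the right and rows downward; lengths in m; the calibration is good to about 2 mm. A picture is of the moment at which its call begins.
- env.job_done(): hands the job in; it is judged then, once.
The state is a dict: "time": time; "q": joint angles; "dq": joint speeds; "joint_efforts": joint torques, N m; "tcp_pos": TCP position; "eef_rot": TCP orientation; "contact_force": force on the tool from outside, world axes, zero at the start; "torque": the same for the moment, N m; "finger_gap": finger opening in m; "gripper_force": force on a finger pad.
Only numpy, scipy, OpenCV 4.12 (cv2) and the standard library are available. Lean on these libraries where they do the work, as an engineer would, in place of code of your own. Each camera call takes 0.05 s, during which the arm holds its last target. There are 200 camera calls.

### The job

Sort the blue mosaic pebbles out of the tray: with the fingertips, gently slide the three blue ones along the deck and through the gate one at a time, so that each has dropped into the catch slot before the next one follows. Do not pinch or lift any pebble, keep the red ones in the tray in front of the gate, and leave the glue bottle and the paint pot standing where they are.

Things in the scene. Friction and masses are not known exactly. Their poses are not given: they have to be found in the camera images.
- tray: plywood sorting tray fixed on the bench, 331 mm along its x, 310 mm along its y. Origin at bench level; x points along the tray to the gate and catch slot, y to its left, z up. Flat deck 60 mm above the bench, free from x = -145 to +100 and y = -145 to +145 mm; rims and battens stand 14 mm above it. Slanting battens lead from the side rims (x = 66 mm) to the gate posts (x = 100 mm)
- gate (a point): middle of the gate at deck height: a 44 mm wide gap (tray y = -22 to +22 mm) in the 6 mm thick fence that crosses the tray (tray x = 100 to 106 mm; this point x = 103, y = 0). Same axes as the tray. A pebble whose centre is pushed past the fence's far face (x = 106 mm) tips into the slot by itself, so the fingers need not pass the gate
- slot (a point): middle of the catch slot's mouth at deck height (tray x = 136 mm, y = 0; same axes). The slot is a cut-out of the deck right behind the fence, x = 106 to 166 mm, y = -55 to +55 mm, with a steel tin below it whose floor is 56 mm under the deck
- blue1: one of the three cobalt blue glazed ceramic mosaic pebbles: a round, slightly domed disc 30 mm across and 12 mm thick (its widest part is 3 to 8 mm above the deck), about 16 g, lying flat and loose on the tray's deck; slides rather than rolls. Origin: centre of its underside, z axis up
- blue2: one of the three cobalt blue glazed ceramic mosaic pebbles: a round, slightly domed disc 30 mm across and 12 mm thick (its widest part is 3 to 8 mm above the deck), about 16 g, lying flat and loose on the tray's deck; slides rather than rolls. Origin: centre of its underside, z axis up
- blue3: one of the three cobalt blue glazed ceramic mosaic pebbles: a round, slightly domed disc 30 mm across and 12 mm thick (its widest part is 3 to 8 mm above the deck), about 16 g, lying flat and loose on the tray's deck; slides rather than rolls. Origin: centre of its underside, z axis up
- red1: one of the two red glazed ceramic mosaic pebbles: a round, slightly domed disc 30 mm across and 12 mm thick (its widest part is 3 to 8 mm above the deck), about 16 g, lying flat and loose on the tray's deck; slides rather than rolls. Origin: centre of its underside, z axis up; to be kept in the tray, may be nudged
- red2: one of the two red glazed ceramic mosaic pebbles: a round, slightly domed disc 30 mm across and 12 mm thick (its widest part is 3 to 8 mm above the deck), about 16 g, lying flat and loose on the tray's deck; slides rather than rolls. Origin: centre of its underside, z axis up; to be kept in the tray, may be nudged
- glue: white glue bottle with a yellow label and orange cap, 54 mm in diameter, 150 mm tall, standing loose on the bench behind the tray's back rim. Origin: centre of its underside
- pot: green paint pot with a white lid, 60 mm in diameter, 60 mm tall, standing loose on the bench behind the tray's back rim. Origin: centre of its underside
Things that resemble listed ones, but are neither listed nor needed, are in the scene too. Leave any green look-alike of the blue3 alone.

How it is judged:
By the outcome, as a careful person would: the job done as asked, in the order asked, and still so for the second after the job is handed in, with the robot touching nothing.
It also fails if it takes over 64 s, if anything falls off the work surface, if the arm or the gripper's body presses on something with over 40 N, if the wrist force passes 120 N, or if a joint passes its speed limit or range.

## Working session

There is one attempt and no reset: what is moved stays moved. The work goes in short steps, Python scripts to look and compute and a shell command to move; the robot and the scene stay as the last step left them, time stands still between calls to the robot, and variables do not carry over. Pictures are saved under pics/ and viewed, at most 10 in all, crops included, and the job is handed in when it is done.

```bash
ls; mkdir -p pics; python3 - <<'E'
from plant import env
import cv2,numpy as np
s=env.read_state();print(s)
for n in("top","scene"):
    c=env.camera(n);np.savez(f"pics/{n}0.npz",**c);cv2.imwrite(f"pics/{n}0.png",c["image"][:,:,::-1])
    print(n,c["intrinsics"],c["k1"],c["R"],c["t"])
E
```

```text
pics
{'time': 0.0, 'q': array([ 1.03250877e+00,  3.07563175e-01,  1.50770024e+00, -2.28791239e-05,
        1.32838102e+00, -7.34429350e-02]), 'dq': array([-1.48005533e-03,  1.18083491e-03,  3.80448589e-04,  9.20458872e-04,
       -9.26282600e-05,  5.70960015e-04]), 'joint_efforts': array([-1.23088870e-03, -4.57561541e+01, -2.51911587e+01, -9.45974239e-05,
        1.29969014e-02,  3.09583834e-05]), 'tcp_pos': array([0.25737303, 0.51333286, 0.20487658]), 'eef_rot': array([ 2.30332573e-01,  9.73111429e-01, -9.81622895e-04, -2.98328841e-04]), 'contact_force': array([-0.33409199,  0.1083822 , -0.92366931]), 'torque': array([-0.03427196,  0.01064364, -0.03655475]), 'gripper_force': 0.0, 'finger_gap': 0.08519970091817128}
top [[399.8931256    0.         260.78570331]
 [  0.         399.8931256  195.0369281 ]
 [  0.           0.           1.        ]] -0.04288306306282711 [[ 0.02584246 -0.99879072  0.04182418]
 [-0.98478943 -0.03262661 -0.17066131]
 [ 0.17181951 -0.0367777  -0.9844417 ]] [-0.08223472  0.54178483  0.84648042]
scene [[362.83013824   0.         256.91737892]
 [  0.         362.83013824 195.21716028]
 [  0.           0.           1.        ]] -0.03985213473564344 [[ 0.37821558  0.92571704  0.00097268]
 [ 0.70040369 -0.28547307 -0.65417107]
 [-0.60529963  0.24809896 -0.75634599]] [-0.14990387 -0.35969281  1.08351021]
```

View pics/top0.png

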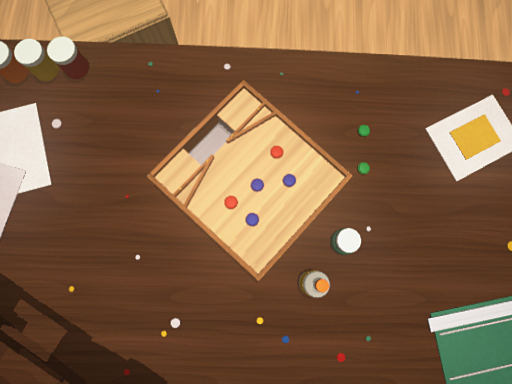

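View pics/scene0.png

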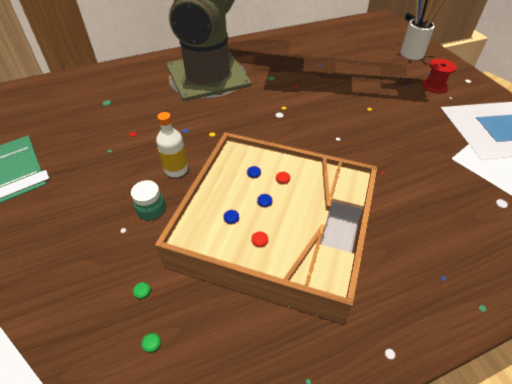

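The top view shows the tray as a diamond, with the gate near pixel (212,148). The blues are at (257,185), (289,180) and (252,220), and the reds at (277,152) and (231,202). The pot (348,240) and the glue (315,285) stand behind the lower-right rim. The green look-alikes are off the tray.

```bash
cat > h.py <<'E'
import numpy as np,cv2
from scipy.spatial.transform import Rotation as Rn
def und(c,uv):
    D=np.array([c["k1"],0,0,0,0.]);
    return cv2.undistortPoints(np.asarray(uv,float).reshape(-1,1,2),c["intrinsics"],D)[:,0]
def cast(c,uv,z):
    n=und(c,uv);d=np.c_[n,np.ones(len(n))]@c["R"];o=-c["R"].T@c["t"]
    return o+d*((z-o[2])/d[:,2])[:,None]
def cloud(c):
    v,u=np.mgrid[:384,:512];n=und(c,np.c_[u.ravel(),v.ravel()]);z=c["z_map"].ravel()
    P=(np.c_[n,np.ones(len(n))]*z[:,None]-c["t"])@c["R"];P[z==0]=np.nan
    return P.reshape(384,512,3)
def blobs(c,z=0.066,amin=25):
    h=cv2.cvtColor(c["image"],cv2.COLOR_RGB2HSV);H,S,V=h[...,0],h[...,1],h[...,2];out={}
    for n,m in(("blue",(H>108)&(H<130)&(S>140)&(V>50)),("red",((H<7)|(H>173))&(S>185)&(V>120))):
        k,l,st,ce=cv2.connectedComponentsWithStats(m.astype(np.uint8))
        i=[j for j in range(1,k) if st[j,4]>amin]
        out[n]=(cast(c,ce[i],z)[:,:2],st[i,4]) if i else (np.zeros((0,2)),[])
    return out
E
python3 - <<'E'
from h import *
np.set_printoptions(precision=4,suppress=True)
for n in("top","scene"):
    c=dict(np.load(f"pics/{n}0.npz"));P=cloud(c)
    m=((P[...,2]>.045)&(P[...,2]<.095)).astype(np.uint8)
    k,l,st,_=cv2.connectedComponentsWithStats(m);i=1+st[1:,4].argmax()
    Q=P[l==i];print(n,st[i]);
    r=cv2.minAreaRect((Q[:,:2]*1000).astype(np.float32));print(r,cv2.boxPoints(r))
    b=Q[(Q[:,2]<.068)];print("deck z",np.median(b[:,2]))
    for q,(p,a) in blobs(c).items():print(q,p,a)
c=dict(np.load("pics/top0.npz"))
print(cast(c,[[243,82],[351,177],[259,279],[149,177]],.074)*1000)
print("pot, glue",cast(c,[[348,240]],.06),cast(c,[[322,285]],.15))
E
```

```text
top [  147    80   206   201 19622]
((581.8744506835938, -40.46000671386719), (332.4758605957031, 310.76300048828125), 49.1029167175293) [[ 355.5873  -64.3884]
 [ 590.4889 -267.8457]
 [ 808.1616  -16.5316]
 [ 573.26    186.9257]]
deck z 0.05999169251870816
blue [] []
red [[ 0.8131 -0.6486]
 [ 0.6423 -0.0981]
 [ 0.5245  0.0002]
 [ 0.2041 -0.2408]] [40 81 51 62]
scene [  155   133   222   180 24350]
((583.2817993164062, -39.254913330078125), (332.26025390625, 312.4801025390625), 48.95269012451172) [[ 356.356   -61.9449]
 [ 592.0183 -267.1449]
 [ 810.2076  -16.565 ]
 [ 574.5453  188.6351]]
deck z 0.05914295412305315
blue [[ 0.4889 -0.0453]
 [ 0.5657 -0.0542]
 [ 0.5783 -0.1252]] [104 127 142]
red [[ 0.2992  0.6045]
 [ 0.2779 -0.2513]
 [ 0.5251  0.002 ]
 [ 0.6422 -0.0959]] [259  34 121 181]
[[ 800.5755  -17.7733   74.    ]
 [ 586.6701 -264.2149   74.    ]
 [ 360.5119  -66.154    74.    ]
 [ 571.179   178.5357   74.    ]]
pot, glue [[ 0.4483 -0.2596  0.06  ]] [[ 0.3546 -0.1847  0.15  ]]
```

```bash
cat >> h.py <<'E'
O=np.array([.5757,-.0481]);A=np.radians(49.05);X=np.array([np.cos(A),np.sin(A)]);Y=np.array([-X[1],X[0]])
def totray(p): d=np.asarray(p)[...,:2]-O;return np.stack([d@X,d@Y],-1)*1000
def rows(s,poses):
    """poses: tray x,y mm, TCP z mm, tool-x heading deg in tray -> fractions"""
    R=Rn.from_quat(s["eef_rot"]).as_matrix();yaw=np.degrees(np.arctan2(R[1,0],R[0,0]))
    for x,y,z,h in poses:
        w=np.r_[O+(x*X+y*Y)/1000,z/1000];d=R.T@(w-s["tcp_pos"])/.3
        t=-((h+np.degrees(A)-yaw+180)%360-180)/180
        print((x,y,z,h),"->","%.4f %.4f %.4f %.4f"%(*d,t))
def where(s):
    R=Rn.from_quat(s["eef_rot"]).as_matrix();print("t %.2f"%s["time"],"tray xy",totray(s["tcp_pos"]).round(1),"z %.1f"%(s["tcp_pos"][2]*1e3),"head %.1f"%(np.degrees(np.arctan2(R[1,0],R[0,0])-A)),"gap %.1f"%(s["finger_gap"]*1e3),"F",s["contact_force"].round(1))
E
python3 - <<'E'
from h import *
from plant import env
c=dict(np.load("pics/top0.npz"));h=cv2.cvtColor(c["image"],cv2.COLOR_RGB2HSV)
print(h[185,257],h[180,289],h[220,252])
print(totray(cast(c,[[257,185],[289,180],[252,220],[277,152],[231,202]],.068)).round(1))
print("gate posts",totray(cast(c,[[228,138],[212,158]],.074)).round(1))
c=dict(np.load("pics/scene0.npz"))
for q,(p,a) in blobs(c).items():print(q,totray(p).round(1))
s=env.read_state();where(s)
rows(s,[(0,240,180,0),(-47,3,150,0)])
E
```

```text
[124 111 177] [123 112 173] [121 111 181]
[[-15.    4.3]
 [-59.2 -52.2]
 [-59.2  68.5]
 [  3.1 -81.5]
 [  1.   70.6]]
gate posts [[103.6 -29.3]
 [ 97.8  28.1]]
blue [[-54.7  67.4]
 [-11.2   3.5]
 [-56.5 -52.5]]
red [[ 311.7  636.6]
 [-348.7   91.7]
 [   4.7   71. ]
 [   7.4  -81.6]]
t 0.10 tray xy [215.5 608.4] z 205.0 head 104.3 gap 85.4 F [ 0.   0.2 -0.7]
(0, 240, 180, 0) -> -1.0123 -0.9996 0.0849 0.5795
(-47, 3, 150, 0) -> -1.7390 -1.3465 0.1854 0.5795
```

```bash
sed -i 's/(S>140)&(V>50)/(S>90)\&(V>50)/' h.py; P="" ; python3 -m creep '0.72 -0.95 -0.9 0.05 0.58; 0.72 -0.95 -0.9 0.05 0.58; 0.72 -0.95 -0.9 0.05 0.58; 0.72 -0.95 -0.9 0.05 0.58; 0.72 -0.95 -0.9 0.05 0.58; 0.72 -0.95 -0.9 0.05 0.58; 0.72 -0.95 -0.9 0.05 0.58; 0.72 -0.95 -0.9 0.05 0.58; 0.72 -0.95 -0.9 0.05 0.58; 0.72 -0.95 -0.9 0.05 0.58; 0.72 -0.95 -0.9 0.05 0.58; 0.72 -0.95 -0.9 0.05 0.58; 0.72 -0.95 -0.9 0.05 0.58; 0.72 -0.95 -0.9 0.05 0.58; 0.72 -0.95 -0.9 0.05 0.58; 0.72 -0.95 -0.9 0.05 0.58; 0.72 -0.95 -0.9 0.05 0.58; 0.72 -0.95 -0.9 0.05 0.58' 20
python3 - <<'E'
from h import *
from plant import env
s=env.read_state();where(s);rows(s,[(-49,4,130,0),(-49,4,80,0)])
E
```

```text
time: 1.6
tcp_pos: [0.3913, 0.1449, 0.1906]
eef_rot: [0.91, 0.415, -0.0, -0.0]
contact_force: [0.3, 0.6, -0.2]
finger_gap: 0.0117
gripper_force: 0.0
t 1.60 tray xy [ 24.9 265.7] z 190.6 head 0.0 gap 11.7 F [ 0.3  0.6 -0.2]
(-49, 4, 130, 0) -> -0.2467 0.8724 0.2020 0.0002
(-49, 4, 80, 0) -> -0.2466 0.8724 0.3687 0.0002
```

```bash
python3 -m creep '0.72 -0.247 0.872 0.2 0; 0.72 -0.247 0.872 0.2 0; 0.72 -0.247 0.872 0.2 0; 0.72 -0.247 0.872 0.2 0; 0.72 -0.247 0.872 0.2 0; 0.72 -0.247 0.872 0.2 0; 0.72 -0.247 0.872 0.2 0; 0.72 -0.247 0.872 0.2 0; 0.72 -0.247 0.872 0.368 0; 0.72 -0.247 0.872 0.368 0; 0.72 -0.247 0.872 0.368 0; 0.72 -0.247 0.872 0.368 0' >/dev/null
python3 - <<'E'
from h import *
from plant import env
s=env.read_state();where(s);rows(s,[(-49,4,63,0),(80,1,63,0),(86,0,63,0)])
c=env.camera("scene");
cv2.imwrite("pics/s1.png",cv2.resize(c["image"][120:320,150:400,::-1],None,fx=3,fy=3))
E
```

```text
t 2.60 tray xy [-49.6   5.7] z 80.1 head -0.0 gap 11.5 F [-0.2 -0.8 -0.6]
(-49, 4, 63, 0) -> 0.0022 0.0057 0.0569 -0.0001
(80, 1, 63, 0) -> 0.4322 0.0156 0.0563 -0.0001
(86, 0, 63, 0) -> 0.4522 0.0190 0.0563 -0.0001
```

View pics/s1.png

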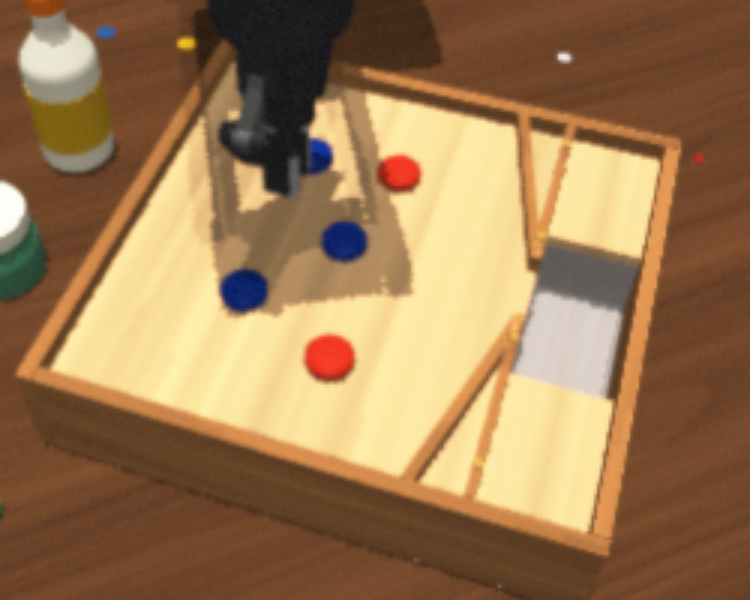

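The crop shows the closed-together tips (280,185) just behind the middle blue pebble (345,240), with its lane to the gate clear. Next I lower the tips and push.

```bash
python3 -m creep '0.72 0 0.006 0.03 0; 0.72 0 0.006 0.056 0; 0.72 0 0.006 0.056 0; 0.72 0.02 0.006 0.056 0; 0.72 0.04 0.006 0.056 0; 0.72 0.06 0.006 0.056 0; 0.72 0.08 0.007 0.056 0; 0.72 0.1 0.007 0.056 0; 0.72 0.12 0.008 0.056 0; 0.72 0.14 0.008 0.056 0; 0.72 0.16 0.009 0.056 0; 0.72 0.18 0.01 0.056 0; 0.72 0.2 0.011 0.056 0; 0.72 0.22 0.012 0.056 0; 0.72 0.24 0.013 0.056 0; 0.72 0.26 0.014 0.056 0; 0.72 0.28 0.015 0.056 0; 0.72 0.3 0.016 0.056 0' >/dev/null
python3 - <<'E'
from h import *
from plant import env
s=env.read_state();where(s);rows(s,[(80,0,63,0),(87,0,63,0)])
for n in("top","scene"):
  for q,(p,a) in blobs(env.camera(n)).items():print(n,q,totray(p).round(1).tolist())
E
```

```text
t 4.15 tray xy [41.1 -0.9] z 63.6 head -0.1 gap 12.2 F [-0.3 -0.4 -0.3]
(80, 0, 63, 0) -> 0.1295 -0.0031 0.0020 -0.0005
(87, 0, 63, 0) -> 0.1529 -0.0031 0.0020 -0.0005
top blue [[-58.6, -52.9], [-8.5, 1.0]]
top red [[-297.9, -573.1], [-389.1, 154.3]]
scene blue [[-54.3, 67.5], [-11.2, 3.4], [-56.3, -52.3]]
scene red [[310.5, 635.8], [-348.5, 92.2], [-0.7, 70.4], [7.4, -81.6]]
```

```bash
python3 - <<'E'
from h import *
from plant import env
c=env.camera("scene");d=env.camera("top");np.savez("pics/s2.npz",**c)
P=cloud(c);
cv2.imwrite("pics/s2.png",np.hstack([cv2.resize(c["image"][120:320,150:400,::-1],(500,400)),cv2.resize(d["image"][60:300,140:320,::-1],(300,400))]))
E
```

```text
(no output)
```

View pics/s2.png

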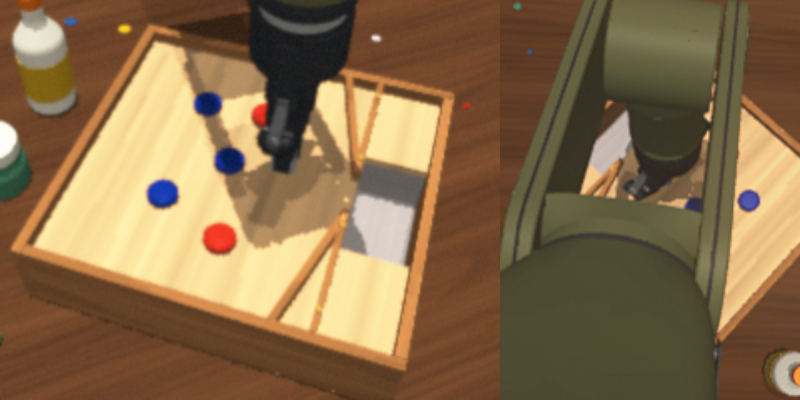

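```bash
python3 - <<'E'
from h import *
np.set_printoptions(suppress=True)
c=dict(np.load("pics/s2.npz"));P=cloud(c);g=c["image"].astype(int)
m=np.zeros((384,512),bool);m[170:212,275:310]=1
for v in range(186,212,2):
    l=[]
    for u in range(276,308,3):
        p=P[v,u];t=totray(p); l.append("%d,%d,%d"%(t[0],t[1],p[2]*1000))
    print(v,*l)
E
```

```text
186 -2,51,57 29,-58,184 34,-59,186 38,-56,184 43,-57,187 46,-48,179 50,-46,178 50,-21,152 55,-21,154 47,66,59 53,69,59
188 -1,46,57 31,-62,184 35,-61,184 39,-60,184 43,-58,184 48,-57,184 52,-55,184 50,-21,147 51,4,121 49,62,59 54,63,60
190 0,40,59 31,-64,181 36,-63,182 40,-62,182 44,-60,182 49,-61,184 53,-59,184 51,-22,144 52,4,116 50,58,58 55,59,58
192 2,35,58 31,-64,176 36,-62,176 41,-64,180 45,-64,182 49,-63,182 53,-59,180 51,-20,137 52,7,107 51,51,59 56,56,56
194 3,29,60 29,-54,160 35,-58,167 40,-61,173 45,-63,176 50,-65,180 53,-55,171 53,-28,142 52,10,99 52,46,59 58,48,59Traceback (most recent call last):
  File "<stdin>", line 8, in <module>
ValueError: cannot convert float NaN to integer
```

```bash
python3 - <<'E'
from h import *
c=dict(np.load("pics/s2.npz"));P=cloud(c);T=totray(P);Z=P[...,2]*1000
m=(Z>66)&(T[...,0]>10)&(T[...,0]<75)&(abs(T[...,1])<60)&(Z<140)
for z0 in range(66,140,6):
    k=m&(Z>=z0)&(Z<z0+6)
    if k.any(): print(z0,k.sum(),T[k].min(0).round(),T[k].max(0).round())
v,u=np.where(m&(Z<100));print(u.min(),u.max(),v.min(),v.max())
for v in range(196,210,2): print(v,[ (("%d,%d,%d"%(*T[v,u],Z[v,u])) if Z[v,u]==Z[v,u] else '-') for u in range(280,302,3)])
E
```

```text
84 3 [ 40. -14.] [ 50. -14.]
90 16 [ 32. -19.] [52.  6.]
96 30 [ 32. -21.] [53. 10.]
102 25 [ 31. -21.] [52. 10.]
108 26 [ 35. -23.] [52.  6.]
114 8 [ 36. -22.] [53.  5.]
120 1 [52.  4.] [52.  4.]
126 2 [ 52. -19.] [ 53. -17.]
132 14 [ 30. -39.] [ 55. -13.]
138 12 [ 32. -40.] [ 54. -21.]
285 300 194 207
196 ['12,27,60', '34,-47,151', '40,-52,157', '45,-54,161', '51,-61,172', '53,-44,154', '52,-9,115', '50,40,59']
198 ['13,23,58', '19,24,60', '37,-37,135', '42,-38,138', '49,-49,153', '53,-42,147', '50,4,94', '51,37,57']
200 ['15,19,58', '20,21,57', '35,-22,113', '39,-20,112', '44,-19,113', '53,-40,139', '47,28,60', '52,30,59']
202 ['16,14,58', '21,15,59', '35,-21,105', '40,-20,106', '45,-19,107', '49,-13,102', '48,24,59', '54,26,59']
204 ['18,7,60', '23,10,59', '35,-20,99', '40,-18,99', '45,-19,103', '49,-13,97', '50,19,59', '55,22,58']
206 ['19,5,58', '24,7,58', '29,7,59', '39,-14,88', '46,-20,98', '50,-13,92', '51,15,59', '56,16,60']
208 ['20,0,59', '25,1,58', '31,3,59', '36,6,58', '41,7,58', '47,8,59', '52,9,60', '57,13,57']
```

The depth map shows the fingertips at about z=86 mm while the TCP reads 64, so they passed over the pebble without touching it. I'll go back behind it and calibrate the tip height as I descend.

```bash
cat >> h.py <<'E'
def tip(c,s):
    P=cloud(c);T=totray(P)-totray(s["tcp_pos"]);Z=P[...,2]*1000
    m=(abs(T[...,0])<16)&(abs(T[...,1])<26)&(Z>63)&(Z<s["tcp_pos"][2]*1000+60)&(c["image"].max(2)<120)
    z=np.sort(Z[m]);print("tip low z",z[:12].round(1),"n",len(z))
E
python3 -m creep '0.72 -0.1 -0.015 0 0; 0.72 -0.2 -0.015 0 0; 0.72 -0.3 -0.015 0 0; 0.72 -0.3 -0.015 0 0; 0.72 -0.3 -0.015 0.03 0; 0.72 -0.3 -0.015 0.045 0; 0.72 -0.3 -0.015 0.045 0; 0.72 -0.3 -0.015 0.045 0' >/dev/null
python3 - <<'E'
from h import *
from plant import env
s=env.read_state();where(s);c=env.camera("scene");tip(c,s);rows(s,[(-49,4,43,0)])
c0=dict(np.load("pics/s2.npz"));tip(c0,{"tcp_pos":np.r_[O+(41.1*X-.9*Y)/1000,.0636]})
for q,(p,a) in blobs(c).items():print(q,totray(p).round(1).tolist())
E
```

```text
t 5.02 tray xy [-48.8   4. ] z 49.4 head -0.0 gap 11.7 F [-0.6  0.4  0.1]
tip low z [75.2 75.4 76.3 76.5 77.9 78.6 78.9 79.  79.  80.  80.2 80.3] n 137
(-49, 4, 43, 0) -> -0.0008 0.0001 0.0213 -0.0002
tip low z [88.8 89.4 91.  91.1 91.5 92.4 92.6 93.3 93.3 94.  94.2 94.4] n 105
blue [[-48.7, 68.8], [-11.3, 3.6], [-56.3, -52.3]]
red [[310.5, 635.8], [-348.5, 92.2], [4.7, 71.2], [7.5, -81.6]]
```

```bash
python3 -m creep '0.72 0 0 0.015 0; 0.72 0 0 0.024 0; 0.72 0 0 0.024 0' | grep -E 'pos|force'
python3 - <<'E'
from h import *
from plant import env
s=env.read_state();where(s);c=env.camera("scene");tip(c,s)
E
```

```text
tcp_pos: [0.5401, -0.0825, 0.0422]
contact_force: [0.4, -0.1, 0.2]
gripper_force: 0.0
t 5.32 tray xy [-49.3   4.3] z 42.2 head -0.0 gap 11.9 F [ 0.4 -0.1  0.2]
tip low z [66.7 69.1 69.6 70.3 70.8 71.  72.  72.2 72.7 73.2 73.6 73.8] n 137
```

```bash
python3 -m creep '0.72 0 0 0.005 0; 0.72 0 0 0.01 0; 0.72 0 0 0.01 0' | grep -E 'pos|force'
python3 - <<'E'
from h import *
from plant import env
s=env.read_state();where(s);c=env.camera("scene");tip(c,s)
E
```

```text
tcp_pos: [0.5403, -0.0829, 0.0397]
contact_force: [0.5, -0.0, -0.4]
gripper_force: 0.0
t 5.62 tray xy [-49.5   4. ] z 39.7 head -0.1 gap 11.9 F [ 0.5 -0.  -0.4]
tip low z [63.4 63.5 66.1 66.4 67.8 68.3 69.3 69.4 69.6 69.8 70.3 70.4] n 138
```

```bash
python3 -m creep '0.72 0.02 0 0 0; 0.72 0.04 0 0 0; 0.72 0.06 0 0 0; 0.72 0.08 0 0 0; 0.72 0.1 0.001 0 0; 0.72 0.12 0.002 0 0; 0.72 0.14 0.003 0 0; 0.72 0.16 0.004 0 0; 0.72 0.18 0.005 0 0; 0.72 0.2 0.006 0 0; 0.72 0.22 0.007 0 0; 0.72 0.24 0.008 0 0; 0.72 0.26 0.009 0 0; 0.72 0.28 0.01 0 0; 0.72 0.3 0.012 0 0; 0.72 0.32 0.013 0 0; 0.72 0.34 0.013 0 0' |grep force
python3 - <<'E'
from h import *
from plant import env
s=env.read_state();where(s);rows(s,[(80,0,39.5,0),(86,0,39.5,0)])
c=env.camera("scene");tip(c,s)
for q,(p,a) in blobs(c,amin=8).items():print(q,totray(p).round(1).tolist(),a)
E
```

```text
contact_force: [-0.3, 0.1, 1.1]
gripper_force: 0.1
t 7.08 tray xy [53.2 -0.3] z 39.9 head -0.1 gap 12.2 F [-0.3  0.1  1.1]
(80, 0, 39.5, 0) -> 0.0895 -0.0012 0.0012 -0.0005
(86, 0, 39.5, 0) -> 0.1095 -0.0013 0.0012 -0.0005
tip low z [64.2 64.6 65.2 65.6 65.7 65.7 66.9 67.2 67.2 67.3 67.4 67.5] n 115
blue [[233.9, 1070.8], [233.8, 961.2], [-54.7, 67.9], [77.3, -0.9], [-56.3, -52.3]] [  9  17 116 158 159]
red [[310.5, 636.1], [-348.6, 92.0], [191.3, 149.3], [4.2, 71.0], [7.5, -81.6]] [272  33  10 115 183]
```

```bash
python3 -m creep '0.72 0.02 0 0 0; 0.72 0.04 0 0 0; 0.72 0.06 0 0 0; 0.72 0.08 0 0 0; 0.72 0.1 0 0 0; 0.72 0.113 0 0 0; 0.72 0.113 0 0 0' |grep force
python3 - <<'E'
from h import *
from plant import env
s=env.read_state();where(s)
c=env.camera("scene")
for q,(p,a) in blobs(c,amin=8).items():print(q,totray(p).round(1).tolist(),a)
cv2.imwrite("pics/s3.png",cv2.resize(c["image"][120:320,150:400,::-1],(625,500)))
# next: push blue1 (-55,68) along -38 deg
h=-38;d=np.array([np.cos(np.radians(h)),np.sin(np.radians(h))])
for b in(40,24):print((np.array([-56,68])-b*d).round(1))
E
```

```text
contact_force: [0.4, -0.3, 0.6]
gripper_force: 0.0
t 7.72 tray xy [87.7 -0.5] z 40.0 head -0.0 gap 11.9 F [ 0.4 -0.3  0.6]
blue [[-54.7, 67.7], [-56.3, -52.3], [115.8, -8.7]] [113 159 106]
red [[310.7, 635.8], [-54.3, 393.4], [-348.5, 92.2], [191.3, 149.3], [4.4, 71.3], [7.4, -81.6]] [270  12  34  10 127 182]
[-87.5  92.6]
[-74.9  82.8]
```

View pics/s3.png

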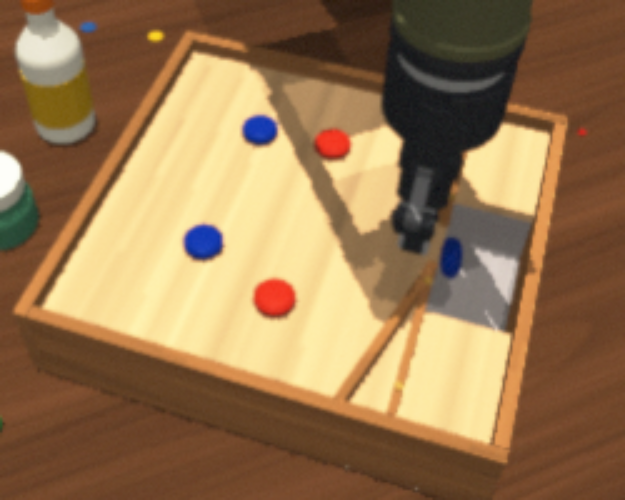

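The first blue pebble (453,257 in the crop) is past the fence and tipping into the slot. I'll retreat and check it while moving on to the next one.

```bash
python3 - <<'E'
from h import *
from plant import env
s=env.read_state();rows(s,[(80,0,80,0),(-87,92,80,-38),(-87,92,39.5,-38)])
E
```

```text
(80, 0, 80, 0) -> -0.0234 -0.0009 -0.1338 -0.0003
(-87, 92, 80, -38) -> -0.5804 -0.3071 -0.1340 0.2109
(-87, 92, 39.5, -38) -> -0.5804 -0.3071 0.0010 0.2109
```

```bash
python3 -m creep '0.72 -0.023 0 -0.07 0; 0.72 -0.023 0 -0.134 0; 0.72 -0.58 -0.307 -0.134 0.211; 0.72 -0.58 -0.307 -0.134 0.211; 0.72 -0.58 -0.307 -0.134 0.211; 0.72 -0.58 -0.307 -0.134 0.211; 0.72 -0.58 -0.307 -0.134 0.211; 0.72 -0.58 -0.307 -0.134 0.211; 0.72 -0.58 -0.307 -0.134 0.211; 0.72 -0.58 -0.307 -0.134 0.211; 0.72 -0.58 -0.307 -0.134 0.211; 0.72 -0.58 -0.307 -0.134 0.211' >/dev/null
python3 - <<'E'
from h import *
from plant import env
s=env.read_state();where(s)
c=env.camera("scene")
for z in(.066,.015):
  for q,(p,a) in blobs(c,z=z,amin=8).items():print(q,totray(p).round(1).tolist(),a)
rows(s,[(-87,92,39.5,-38)])
h=np.radians(-38)
rows(s,[(-87+b*np.cos(h),92+b*np.sin(h),39.5,-38) for b in(40,80,95,110)])
E
```

```text
t 8.77 tray xy [-86.5  91.1] z 80.2 head -38.0 gap 11.7 F [ 0.1 -1.1 -0.2]
blue [[-54.8, 67.7], [-56.3, -52.3], [150.6, -36.7]] [120 159 158]
red [[310.5, 636.1], [-54.1, 393.9], [-348.7, 91.7], [191.3, 149.3], [4.5, 71.0], [7.4, -81.6]] [269  11  34  10 123 182]
blue [[-71.6, 115.1], [-73.2, -16.7], [154.1, 0.5]] [120 159 158]
red [[329.7, 739.4], [-70.8, 473.4], [-394.3, 141.6], [198.7, 204.8], [-6.4, 118.8], [-3.2, -48.9]] [269  11  34  10 123 182]
(-87, 92, 39.5, -38) -> -0.0033 -0.0015 0.1358 0.0001
(np.float64(-55.47956985573113), np.float64(67.37354098697367), 39.5, -38) -> 0.1301 -0.0015 0.1359 0.0001
(np.float64(-23.95913971146225), np.float64(42.74708197394734), 39.5, -38) -> 0.2634 -0.0015 0.1361 0.0001
(np.float64(-12.13897840736142), np.float64(33.51215984406246), 39.5, -38) -> 0.3134 -0.0015 0.1361 0.0001
(np.float64(-0.3188171032605851), np.float64(24.277237714177588), 39.5, -38) -> 0.3634 -0.0015 0.1362 0.0001
```

Blue2 is lying in the tin at tray (154, 0). Next I push blue1 diagonally to the centre line.

```bash
python3 -m creep '0.72 -0.003 0 0.07 0; 0.72 -0.003 0 0.136 0; 0.72 -0.003 0 0.136 0; 0.72 0.03 0 0.136 0; 0.72 0.05 0 0.136 0; 0.72 0.07 0 0.136 0; 0.72 0.09 0 0.136 0; 0.72 0.11 0 0.136 0; 0.72 0.13 0 0.136 0; 0.72 0.15 0 0.136 0; 0.72 0.17 0 0.136 0; 0.72 0.19 0 0.136 0; 0.72 0.21 0 0.136 0; 0.72 0.23 0 0.136 0; 0.72 0.25 0 0.136 0; 0.72 0.27 0 0.136 0; 0.72 0.29 0 0.136 0; 0.72 0.31 0 0.136 0; 0.72 0.33 0 0.136 0' |grep force
python3 - <<'E'
from h import *
from plant import env
s=env.read_state();where(s)
c=env.camera("scene");tip(c,s)
for q,(p,a) in blobs(c,amin=8).items():print(q,totray(p).round(1).tolist(),a)
rows(s,[(11.5,15,39.5,-38),(-4,27,39.5,-38)])
E
```

```text
contact_force: [-0.6, -0.4, 0.2]
gripper_force: 0.3
t 10.40 tray xy [-9.  30.7] z 39.3 head -38.1 gap 12.2 F [-0.6 -0.4  0.2]
tip low z [63.5 63.6 64.1 64.2 64.8 65.7 65.8 65.9 65.9 66.4 66.5 66.5] n 268
blue [[234.2, 1073.1], [10.1, 15.6], [-56.3, -52.3], [150.7, -36.5]] [  9 145 159 156]
red [[310.5, 635.8], [-348.5, 92.2], [191.2, 148.9], [10.2, 73.7], [7.4, -81.6]] [268  34   9  52 181]
(11.5, 15, 39.5, -38) -> 0.0860 -0.0010 -0.0007 -0.0003
(-4, 27, 39.5, -38) -> 0.0207 -0.0007 -0.0007 -0.0003
```

```bash
python3 -m creep '0.72 0.02 0 0 0; 0.72 0.04 0 0 0; 0.72 0.06 0 0 0; 0.72 0.075 0 0 0; 0.72 0.085 0 0 0; 0.72 0.085 0 0 0; 0.72 0.04 0 0 0; 0.72 0 0 0 0; 0.72 0 0 0 0' |grep force
python3 - <<'E'
from h import *
from plant import env
s=env.read_state();where(s)
c=env.camera("scene")
for q,(p,a) in blobs(c,amin=8).items():
  t=totray(p);print(q,t.round(1).tolist(),a)
  if q=="blue": b=t[(abs(t[:,0]-30)<15)&(abs(t[:,1])<20)][0]
y=b[1]-.5;rows(s,[(b[0]-45,y,39.5,0),(b[0]-30,y,39.5,0),(86.5,0,39.5,0)])
E
```

```text
contact_force: [-0.4, 0.6, -0.1]
gripper_force: 0.0
t 11.20 tray xy [-11.7  33.8] z 38.8 head -38.1 gap 11.8 F [-0.4  0.6 -0.1]
blue [[30.9, -0.8], [-56.3, -52.3], [150.6, -36.6]] [146 159 156]
red [[310.5, 636.0], [-348.7, 91.7], [191.3, 149.3], [8.1, 74.2], [7.4, -81.6]] [270  34  10  53 182]
(np.float64(-14.138473311829976), np.float64(-1.2819055197725873), 39.5, 0) -> 0.0656 0.0969 -0.0026 -0.2115
(np.float64(0.8615266881700236), np.float64(-1.2819055197725873), 39.5, 0) -> 0.1050 0.0661 -0.0027 -0.2115
(86.5, 0, 39.5, 0) -> 0.3271 -0.1133 -0.0035 -0.2115
```

```bash
python3 -m creep '0.72 0.066 0.097 -0.003 -0.2115; 0.72 0.066 0.097 -0.003 -0.2115; 0.72 0.066 0.097 -0.003 -0.2115; 0.72 0.066 0.097 -0.003 -0.2115; 0.72 0.066 0.097 -0.003 -0.2115; 0.72 0.066 0.097 -0.003 -0.2115; 0.72 0.066 0.097 -0.003 -0.2115; 0.72 0.066 0.097 -0.003 -0.2115' |grep force
python3 - <<'E'
from h import *
from plant import env
s=env.read_state();where(s)
c=env.camera("scene")
for q,(p,a) in blobs(c,amin=8).items(): print(q,totray(p).round(1).tolist(),a)
rows(s,[(0,-1,39.5,0),(86.5,0,39.5,0)])
E
```

```text
contact_force: [-1.3, 0.2, 0.5]
gripper_force: 0.0
t 11.92 tray xy [-11.3  -4.7] z 40.3 head -0.1 gap 11.9 F [-1.3  0.2  0.5]
blue [[233.6, 972.1], [30.6, -0.8], [-56.2, -52.1], [150.7, -36.5]] [ 16 153 163 156]
red [[310.4, 636.1], [-348.6, 92.0], [191.2, 148.9], [3.7, 70.4], [7.1, -81.5]] [270  33   9 107 186]
(0, -1, 39.5, 0) -> 0.0376 -0.0124 0.0027 -0.0004
(86.5, 0, 39.5, 0) -> 0.3259 -0.0161 0.0028 -0.0004
```

```bash
python3 -m creep '0.72 0.015 -0.013 0.002 0; 0.72 0.03 -0.013 0.002 0; 0.72 0.05 -0.013 0.002 0; 0.72 0.07 -0.013 0.002 0; 0.72 0.09 -0.013 0.002 0; 0.72 0.11 -0.013 0.002 0; 0.72 0.13 -0.013 0.002 0; 0.72 0.15 -0.014 0.002 0; 0.72 0.17 -0.014 0.002 0; 0.72 0.19 -0.015 0.002 0; 0.72 0.21 -0.015 0.002 0; 0.72 0.23 -0.016 0.002 0; 0.72 0.25 -0.016 0.002 0; 0.72 0.27 -0.016 0.002 0; 0.72 0.29 -0.016 0.002 0; 0.72 0.31 -0.016 0.002 0; 0.72 0.33 -0.016 0.002 0; 0.72 0.33 -0.016 0.002 0' |grep force
python3 - <<'E'
from h import *
from plant import env
s=env.read_state();where(s)
c=env.camera("scene")
for q,(p,a) in blobs(c,amin=8).items(): print(q,totray(p).round(1).tolist(),a)
cv2.imwrite("pics/s4.png",cv2.resize(c["image"][120:320,150:400,::-1],(625,500)))
# blue3 (-57,-52): heading +38
rows(s,[(80,0,80,0),(-87,-76,80,38)])
E
```

```text
contact_force: [0.0, 0.3, -0.3]
gripper_force: 0.0
t 13.47 tray xy [88.7  0.4] z 39.7 head 0.0 gap 11.9 F [ 0.   0.3 -0.3]
blue [[-56.3, -52.3], [117.1, -12.5], [150.3, -36.9]] [159  84 153]
red [[310.6, 635.7], [-53.6, 394.2], [-348.5, 92.2], [191.3, 149.3], [4.7, 71.5], [7.5, -81.6]] [271  10  34  10 124 183]
(80, 0, 80, 0) -> -0.0289 0.0015 -0.1344 0.0002
(-87, -76, 80, 38) -> -0.5858 0.2544 -0.1348 -0.2109
```

View pics/s4.png

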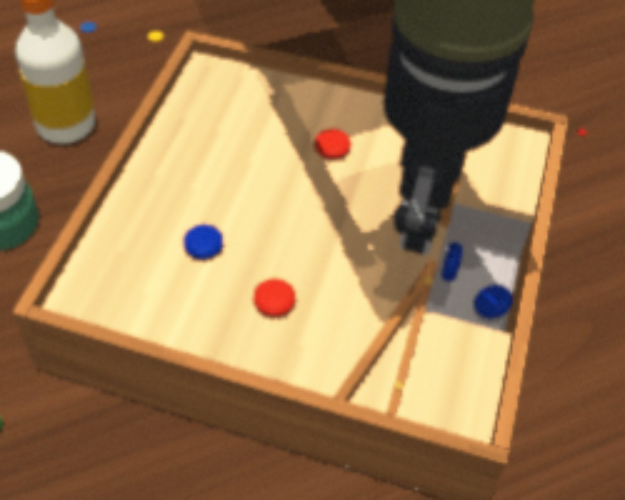

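The second blue is tipping into the slot (452,260), and the first lies in the tin (493,302). Now the third.

```bash
python3 -m creep '0.72 -0.029 0 -0.07 0; 0.72 -0.029 0 -0.134 0; 0.72 -0.586 0.254 -0.134 -0.211; 0.72 -0.586 0.254 -0.134 -0.211; 0.72 -0.586 0.254 -0.134 -0.211; 0.72 -0.586 0.254 -0.134 -0.211; 0.72 -0.586 0.254 -0.134 -0.211; 0.72 -0.586 0.254 -0.134 -0.211; 0.72 -0.586 0.254 -0.134 -0.211; 0.72 -0.586 0.254 -0.134 -0.211; 0.72 -0.586 0.254 -0.134 -0.211; 0.72 -0.586 0.254 -0.134 -0.211' >/dev/null
python3 - <<'E'
from h import *
from plant import env
s=env.read_state();where(s)
c=env.camera("scene")
for z in(.066,.015):
  p,a=blobs(c,z=z)["blue"];print(totray(p).round(1).tolist(),a)
h=np.radians(38)
rows(s,[(-88+b*np.cos(h),-76.5+b*np.sin(h),39.5,38) for b in(0,60,99)])
E
```

```text
t 14.52 tray xy [-87.8 -75. ] z 79.8 head 38.0 gap 12.2 F [-0.5  0.5 -0.8]
[[-56.1, -52.9], [145.0, -35.2]] [154 248]
[[-73.0, -17.3], [147.9, 2.1]] [154 248]
(np.float64(-88.0), np.float64(-76.5), 39.5, 38) -> -0.0036 0.0035 0.1343 -0.0000
(np.float64(-40.719354783596685), np.float64(-39.560311480460506), 39.5, 38) -> 0.1964 0.0035 0.1343 -0.0000
(np.float64(-9.986935392934527), np.float64(-15.54951394275983), 39.5, 38) -> 0.3264 0.0035 0.1343 -0.0000
```

```bash
python3 -m creep '0.72 0 0.0035 0.07 0; 0.72 0 0.0035 0.134 0; 0.72 0 0.0035 0.134 0; 0.72 0.03 0.0035 0.134 0; 0.72 0.05 0.0035 0.134 0; 0.72 0.07 0.0035 0.134 0; 0.72 0.09 0.0035 0.134 0; 0.72 0.11 0.0035 0.134 0; 0.72 0.13 0.0035 0.134 0; 0.72 0.15 0.0035 0.134 0; 0.72 0.17 0.0035 0.134 0; 0.72 0.19 0.0035 0.134 0; 0.72 0.21 0.0035 0.134 0; 0.72 0.23 0.0035 0.134 0; 0.72 0.25 0.0035 0.134 0; 0.72 0.27 0.0035 0.134 0; 0.72 0.29 0.0035 0.134 0; 0.72 0.31 0.0035 0.134 0; 0.72 0.322 0.0035 0.134 0; 0.72 0.325 0.0035 0.134 0' |grep force
python3 -m creep '0.72 -0.04 0 0 0; 0.72 -0.08 0 0 0; 0.72 -0.08 0 0 0'|grep force
python3 - <<'E'
from h import *
from plant import env
s=env.read_state();where(s)
c=env.camera("scene")
for q,(p,a) in blobs(c).items():
  t=totray(p);print(q,t.round(1).tolist(),a)
  if q=="blue": b=t[(abs(t[:,0]-10)<25)&(abs(t[:,1])<25)][0]
y=b[1]-.5;rows(s,[(b[0]-43,y,39.5,0),(b[0]-30,y,39.5,0),(86.5,0,39.5,0)])
E
```

```text
contact_force: [-0.6, -0.2, 0.1]
gripper_force: 0.1
contact_force: [-0.8, 0.0, 0.3]
gripper_force: 0.0
t 16.48 tray xy [-32.  -33.2] z 39.7 head 37.9 gap 11.5 F [-0.8  0.   0.3]
blue [[8.8, -1.8], [145.0, -35.2]] [145 248]
red [[310.5, 636.0], [-348.7, 91.7], [4.8, 70.8], [7.6, -81.8]] [271  34 121 178]
(np.float64(-34.15805692071572), np.float64(-2.3148317981612814), 39.5, 0) -> 0.0575 -0.0855 0.0005 0.2106
(np.float64(-21.158056920715723), np.float64(-2.3148317981612814), 39.5, 0) -> 0.0917 -0.0589 0.0004 0.2106
(86.5, 0, 39.5, 0) -> 0.3796 0.1555 0.0002 0.2106
```

```bash
python3 -m creep '0.72 0.057 -0.086 0 0.2106; 0.72 0.057 -0.086 0 0.2106; 0.72 0.057 -0.086 0 0.2106; 0.72 0.057 -0.086 0 0.2106; 0.72 0.057 -0.086 0 0.2106; 0.72 0.057 -0.086 0 0.2106; 0.72 0.057 -0.086 0 0.2106; 0.72 0.057 -0.086 0 0.2106' |grep force
python3 - <<'E'
from h import *
from plant import env
s=env.read_state();where(s)
c=env.camera("scene")
for q,(p,a) in blobs(c).items(): print(q,totray(p).round(1).tolist(),a)
rows(s,[(-20,-2,39.5,0),(86.5,0,39.5,0)])
E
```

```text
contact_force: [0.3, 0.4, 0.0]
gripper_force: 0.0
t 17.20 tray xy [-32.7  -0.4] z 39.6 head 0.1 gap 11.5 F [0.3 0.4 0. ]
blue [[8.7, -1.4], [145.0, -35.2]] [150 248]
red [[310.5, 635.8], [-348.6, 92.0], [6.1, 72.1], [7.4, -81.6]] [270  35 104 182]
(-20, -2, 39.5, 0) -> 0.0425 0.0054 0.0004 0.0006
(86.5, 0, 39.5, 0) -> 0.3975 -0.0006 0.0004 0.0006
```

```bash
python3 -m creep '0.72 0.03 0.004 0 0; 0.72 0.05 0.004 0 0; 0.72 0.07 0.004 0 0; 0.72 0.09 0.004 0 0; 0.72 0.11 0.004 0 0; 0.72 0.13 0.004 0 0; 0.72 0.15 0.004 0 0; 0.72 0.17 0.003 0 0; 0.72 0.19 0.003 0 0; 0.72 0.21 0.002 0 0; 0.72 0.23 0.002 0 0; 0.72 0.25 0.001 0 0; 0.72 0.27 0.001 0 0; 0.72 0.29 0 0 0; 0.72 0.31 0 0 0; 0.72 0.33 0 0 0; 0.72 0.35 0 0 0; 0.72 0.37 0 0 0; 0.72 0.39 0 0 0; 0.72 0.4 0 0 0' |grep force
python3 - <<'E'
from h import *
from plant import env
s=env.read_state();where(s)
c=env.camera("scene")
for q,(p,a) in blobs(c,amin=8).items(): print(q,totray(p).round(1).tolist(),a)
E
```

```text
contact_force: [0.5, -0.1, 0.2]
gripper_force: 0.0
t 18.92 tray xy [88.7 -0.2] z 39.6 head 0.1 gap 12.2 F [ 0.5 -0.1  0.2]
blue [[114.5, -5.3], [144.5, -35.3]] [124 248]
red [[310.4, 636.3], [-54.1, 393.9], [-348.7, 91.7], [191.2, 148.9], [5.0, 71.5], [7.4, -81.6]] [271  11  34   9 121 182]
```

Tipping in. Next I retreat straight up and back, then take a look.

```bash
python3 -m creep '0.72 -0.03 0 -0.02 0; 0.72 -0.05 0 -0.1 0; 0.72 -0.1 -0.1 -0.2 0; 0.72 -0.1 -0.2 -0.3 0; 0.72 -0.1 -0.3 -0.4 0; 0.72 -0.1 -0.4 -0.4 0; 0.72 -0.1 -0.5 -0.4 0; 0.72 -0.1 -0.6 -0.4 0; 0.72 -0.1 -0.7 -0.4 0; 0.72 -0.1 -0.8 -0.4 0; 0.72 -0.1 -0.8 -0.4 0; 0.72 -0.1 -0.8 -0.4 0; 0.72 -0.1 -0.8 -0.4 0; 0.72 -0.1 -0.8 -0.4 0'|grep force
python3 - <<'E'
from h import *
from plant import env
s=env.read_state();where(s)
c=env.camera("scene")
for z in(.066,.015):
  for q,(p,a) in blobs(c,z=z).items(): print(q,totray(p).round(1).tolist(),a)
cv2.imwrite("pics/s5.png",cv2.resize(c["image"][90:330,110:410,::-1],(750,600)))
E
```

```text
contact_force: [0.3, 0.1, -0.3]
gripper_force: 0.0
t 20.13 tray xy [ 57.4 238.6] z 160.0 head 0.0 gap 12.1 F [ 0.3  0.1 -0.3]
blue [[135.8, -36.1]] [392]
red [[310.5, 635.8], [-348.6, 92.0], [4.7, 70.9], [7.4, -81.6]] [270  33 122 182]
blue [[137.8, 1.2]] [392]
red [[329.7, 739.1], [-394.3, 141.8], [-6.2, 118.7], [-3.2, -48.9]] [270  33 122 182]
```

View pics/s5.png

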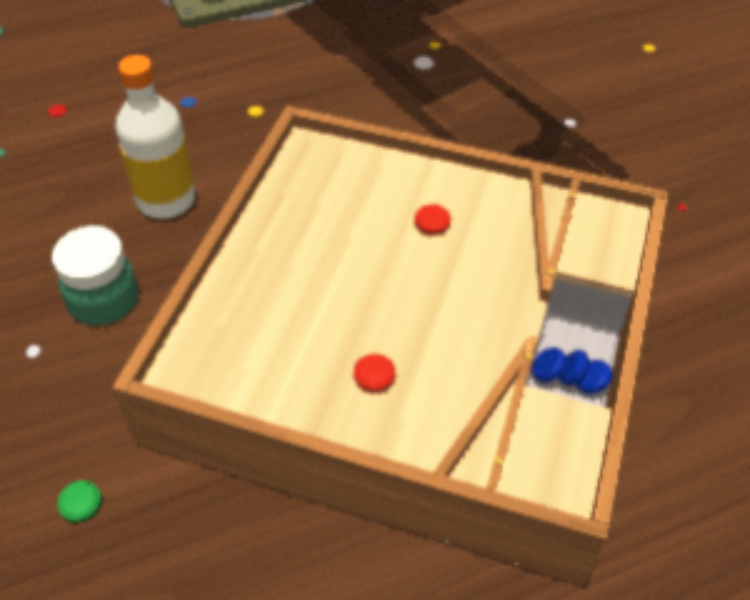

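All three blues lie in the tin, around (570,370) in the crop. The reds are still in the tray at (432,220) and (375,372), and the glue and pot are standing where they were. The robot is clear of everything.

```bash
python3 -c "
from plant import env
print(env.job_done())"
```

```text
the job is handed in; nothing more can be done
None
```

The job is handed in: all three blue pebbles went through the gate one at a time and lie in the catch slot's tin, both reds are still in the tray in front of the gate, the glue bottle and paint pot were not touched, and it took about 20 s of the 64 s.

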